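# Flip a restocked bin's marker

### The arm

A 7-joint arm with a two-finger parallel gripper is mounted at the origin on the work surface. World frame = base frame: x ahead of the robot, y to its left, z up, the work surface at z = 0. Lengths are in mm, angles in rad, forces in N, time in s.
With the tool pointing down it reaches from about 400 to 875 mm from the base axis. Payload 4.4 kg.
Tool frame: the origin (TCP) lies on the centre line of the jaws, within the pads' length; the fingertips stand 25 mm ahead of it and the grasp point (between the pads) lies 6 mm ahead of it; z points along the fingers, x is the direction in which the jaws open and shut, and the axes are right-handed (so a half turn about z gives the same grasp; the last joint's range is limited). The gripper opens to 85 mm and grips with 20 to 120 N. Pads are 22 mm wide; open, the fingers measure 114 mm over their backs; the gripper's body (76 mm by 85 mm) begins 54 mm behind the grasp point. The pads swing forward as they close: fully open they stand 13 mm farther back than shut.
Start: joints at [1.127, 0.628, 0.038, 1.517, -0.027, 0.996, -0.02], TCP at [239.797, -604.165, 256.313] pointing down, gripper open.
Joint ranges: [-3.06, 3.06], [-0.37, 2.12], [-1.25, 1.32], [0.18, 2.47], [-1.1, 4.24], [0.23, 1.98], [-2.94, 2.94]. Speed limits (rad/s): [2.57, 2.57, 3.14, 3.14, 3.14, 3.14, 3.14].

### API

Orientations are given as [roll, pitch, yaw] about the fixed x, y, z axes, in that order (R = Rz(yaw) Ry(pitch) Rx(roll)).
In Python, from cell import ctrl, cams gives the robot as it stands. The module is installed in compiled form; this text tells all that it offers.
- The arm moves only by the tool step_arm, never from a script. Its arguments are lists of equal length, an entry for each row: "linear": the shift along the tool's x, y, z in mm, a list of three; "yaw": the turn about the tool's z in rad; "gripper": the opening, from -1 (shut) to 1 (fully open). A call has 1 to 8 rows; each row is the pose to reach, as a shift and turn from the pose commanded when the call began, along the tool's axes at that moment; what a row does not reach only later rows make up. A row lasts 1/12 s, in which the tool goes at most 41.7 mm and 7.16 degrees, less where a joint would pass 70% of its speed; a pose out of reach is approached as far as the arm can. A call with a gripper value outside its range is refused whole. The fingers move at their own pace and stop on an object; the grip force is fixed at half the most. Time passes only in rows, so rows that repeat a pose let the fingers close. It gives the time, the measured TCP pose, the force and the opening at its end, in the units of the state.
- ctrl.read_state(): the state, without advancing time (a new reading comes with each control period).
- cams.get_image(name): name is "side" or "top"; returns a dict with "frame" (384x512x3 uint8, red, green, blue), "depth" (384x512 float32, mm along the optical axis (not along the pixel's ray), 0 where there is no reading), "intrinsics" (3x3 intrinsics, pixels), "cam_to_world" (4x4, takes a point from camera to world coordinates). Camera axes: x right, y down, z forward; pixel columns grow to the right and rows downward; lengths in mm; the calibration is good to about 2 mm. A picture is of the moment at which its call begins.
- ctrl.finish_job(): hands the job in, once; it reports no verdict.
Trained networks look in the newest picture that a camera, given by its name, has taken for a name from the list of things; names that differ only in an ending like _2 or _b are one class to them, and where a whole thing is asked for, a point or a joint stands for the part that bears it (a point fixed in the world has none). Each returns a list of dicts, best first, with "conf" (0 to 1); they miss things now and then, are a little off and sometimes report something else, mostly with a low value. They report only what shows in the picture. A call takes as long as a camera call.
- cams.regions_of(camera, name): "pixels" (384x512 bool, what is visible of it) and "pixel" ([column, row] in pixels, amid what is visible of it).
The state is a dict: "clock": time; "qpos": joint angles; "qd": joint speeds; "tau": joint torques, N m; "eef_pos": TCP position; "tool_rot": TCP orientation; "force": force on the tool from outside, world axes, zero at the start; "torque": the same for the moment, N m; "width": finger opening in mm.
Only numpy, scipy, OpenCV 4.12 (cv2) and the standard library are available. Lean on these libraries where they do the work, as an engineer would, in place of code of your own. Each camera call takes 0.05 s, during which the arm holds its last target.

### The job

The suction-cup bin has just been restocked but its marker still sticks out over the front: push that marker up and right over its hinge with a fingertip until it lies flat back over the bin, without pinching or forcing it. Leave the other two markers as they are, leave the bins standing in their places, and do not lift anything or disturb the stock and the other things on the bench.

Things in the scene. Friction and masses are not known exactly. Their poses are not given: they have to be found in the camera images.
- bin_cups: open-topped plywood bin that holds the three black suction cups, standing loose on the steel plate; 220 mm long (its x), 112 wide (y), 85 high, 9 mm boards, about 1.1 kg; origin at the centre of its underside; its -x axis points out of the front, towards the robot
- marker_cups (a joint): angle (rad) of this bin's marker: 0 = sticks straight out level over the front of the bin (open ring on top: to be filled), pi/2 = upright, pi = laid level back over the bin (solid disc on top: stocked); stops at 0 and pi; stiff hinge (about 0.04 N m, up to 0.06 with the blade's weight), stays wherever it is left
- hinge_cups (a point): centre of the marker's hinge pin, 96 mm above the bin's underside and 4 mm behind the outer face of its front board; axes as the bin's, the pin runs along the bin's y
- edge_cups (a point): middle of the marker's free edge, 75 mm from the hinge pin. The marker is a flat aluminium blade 66 mm wide and 4 mm thick, its free edge rolled to a bead 8 mm thick; sticking out, it has nothing under it down to the steel plate, which lies at the bin's underside, or the bench 6 mm lower
- bin_empty: open-topped plywood bin that is empty, standing loose on the steel plate; 220 mm long (its x), 112 wide (y), 85 high, 9 mm boards, about 1.1 kg; origin at the centre of its underside; its -x axis points out of the front, towards the robot
- marker_empty (a joint): angle (rad) of this bin's marker: 0 = sticks straight out level over the front of the bin (open ring on top: to be filled), pi/2 = upright, pi = laid level back over the bin (solid disc on top: stocked); stops at 0 and pi; stiff hinge (about 0.04 N m, up to 0.06 with the blade's weight), stays wherever it is left
- hinge_empty (a point): centre of the marker's hinge pin, 96 mm above the bin's underside and 4 mm behind the outer face of its front board; axes as the bin's, the pin runs along the bin's y
- edge_empty (a point): middle of the marker's free edge, 75 mm from the hinge pin. The marker is a flat aluminium blade 66 mm wide and 4 mm thick, its free edge rolled to a bead 8 mm thick; sticking out, it has nothing under it down to the steel plate, which lies at the bin's underside, or the bench 6 mm lower
- bin_elbows: open-topped plywood bin that holds the three brass elbows, standing loose on the steel plate; 220 mm long (its x), 112 wide (y), 85 high, 9 mm boards, about 1.1 kg; origin at the centre of its underside; its -x axis points out of the front, towards the robot
- marker_elbows (a joint): angle (rad) of this bin's marker: 0 = sticks straight out level over the front of the bin (open ring on top: to be filled), pi/2 = upright, pi = laid level back over the bin (solid disc on top: stocked); stops at 0 and pi; stiff hinge (about 0.04 N m, up to 0.06 with the blade's weight), stays wherever it is left
- hinge_elbows (a point): centre of the marker's hinge pin, 96 mm above the bin's underside and 4 mm behind the outer face of its front board; axes as the bin's, the pin runs along the bin's y
- edge_elbows (a point): middle of the marker's free edge, 75 mm from the hinge pin. The marker is a flat aluminium blade 66 mm wide and 4 mm thick, its free edge rolled to a bead 8 mm thick; sticking out, it has nothing under it down to the steel plate, which lies at the bin's underside, or the bench 6 mm lower
- cup1: black rubber bellows suction cup with an aluminium stem, 60 mm diameter, 62 high, loose in its bin below the rim; origin at the centre of its underside
- elbow1: brass pipe elbow with hexagon foot, 40 mm across, 60 high, loose in its bin below the rim; origin at the centre of its underside
- cup2: black rubber bellows suction cup with an aluminium stem, 60 mm diameter, 62 high, loose in its bin below the rim; origin at the centre of its underside
- elbow2: brass pipe elbow with hexagon foot, 40 mm across, 60 high, loose in its bin below the rim; origin at the centre of its underside
- cup3: black rubber bellows suction cup with an aluminium stem, 60 mm diameter, 62 high, loose in its bin below the rim; origin at the centre of its underside
- elbow3: brass pipe elbow with hexagon foot, 40 mm across, 60 high, loose in its bin below the rim; origin at the centre of its underside
- carton: open cardboard carton 200 x 150 x 120 mm, bystander; origin at the centre of its underside
- wrench: steel open-ended wrench 190 mm long lying on the bench, bystander
- spray: metal spray can 66 mm diameter, 160 high, bystander; origin at the centre of its underside

How it is judged:
By the outcome, as a careful person would: the job done as asked, in the order asked, and still so for the second after the job is handed in, with the robot touching nothing.
It also fails if it takes over 45 s, if anything falls off the work surface, if the arm or the gripper's body presses on something with over 40 N, if the wrist force passes 120 N, or if a joint passes its speed limit or range.

## Working session

There is one attempt and no reset: what is moved stays moved. The work goes in short steps, Python scripts to look and compute and a tool call to move; the robot and the scene stay as the last step left them, time stands still between calls to the robot, and variables do not carry over. Pictures are saved under pics/ and viewed, and the job is handed in when it is done.

Besides the shell and the picture viewer there is one more tool, called after "Emit:" as name([rows], argument=value, ...), one row to a line, values as JSON. step_arm: Moves the arm, as the interface text tells. Its arguments: {"type":"object","properties":{"linear":{"type":"array"},"yaw":{"type":"array"},"gripper":{"type":"array"}},"required":["linear","yaw","gripper"]}

```bash
mkdir -p pics; cat > h.py <<'E'
import numpy as np, cv2
from cell import ctrl, cams
def world(im,px):
    K=im["intrinsics"];T=im["cam_to_world"];px=np.atleast_2d(px)
    d=im["depth"][px[:,1].astype(int),px[:,0].astype(int)]
    c=np.stack([(px[:,0]-K[0,2])/K[0,0]*d,(px[:,1]-K[1,2])/K[1,1]*d,d,np.ones_like(d)])
    return (T@c)[:3].T[d>0]
def save(im,n,box=None):
    f=im["frame"][:,:,::-1]
    if box: f=f[box[1]:box[3],box[0]:box[2]]
    s=min(800/f.shape[1],600/f.shape[0]); cv2.imwrite(n,cv2.resize(f,None,fx=s,fy=s,interpolation=cv2.INTER_CUBIC))
E
python3 - <<'E'
from h import *
print(ctrl.read_state())
for c in("side","top"):
    im=cams.get_image(c);save(im,f"pics/{c}0.png");print(im["cam_to_world"].round(3).tolist())
    for n in("bin_cups","bin_empty","bin_elbows","marker_cups","cup1","hinge_cups","edge_cups","carton","spray","wrench"):
        for r in cams.regions_of(c,n)[:2]:
            p=np.argwhere(r["pixels"])[:,::-1];w=world(im,p)
            print(c,n,round(r["conf"],2),np.round(r["pixel"]),len(p),np.median(w,0).round() if len(w) else None, np.percentile(w,[2,98],axis=0).round().tolist() if len(w) else None)
E
```

```text
{'clock': 0.0, 'qpos': array([ 1.12717677,  0.62935841,  0.03844767,  1.51835926, -0.02702548,
        0.99623781, -0.01999755]), 'qd': array([-0.00067048,  0.00172897,  0.00074469, -0.00088072,  0.00152637,
       -0.00047509,  0.0014378 ]), 'tau': array([ 5.24806237e-04, -5.63387883e+01,  1.22711454e+00, -1.93439466e+01,
        1.13055695e-02,  1.05135547e-02,  5.38210244e-06]), 'eef_pos': array([ 239.60835895, -603.62834829,  255.38393976]), 'tool_rot': array([ 3.14158621e+00,  1.84485387e-03, -1.19299262e+00]), 'force': array([-0.42712925,  0.36820061, -0.28194228]), 'torque': array([0.00782096, 0.00554348, 0.00955003]), 'width': 85.19901006547354}
[[-0.986, -0.128, 0.106, 418.204], [-0.166, 0.753, -0.637, 1072.19], [0.002, -0.646, -0.763, 1323.728], [0.0, 0.0, 0.0, 1.0]]
side bin_cups 0.66 [236. 169.] 1637 [657. -97.  82.] [[510.0, -121.0, 15.0], [790.0, -1.0, 113.0]]
side bin_empty 0.96 [230. 203.] 2921 [654.  57.  60.] [[497.0, 15.0, 10.0], [771.0, 131.0, 108.0]]
side bin_elbows 0.68 [235. 143.] 1280 [ 682. -213.   83.] [[576.0, -255.0, 14.0], [791.0, -137.0, 111.0]]
side cup
[... 1783 characters left out ...]
-47.0, 78.0]]
top cup1 0.7 [285. 159.] 244 [738. -64.  46.] [[718.0, -92.0, 19.0], [767.0, -41.0, 78.0]]
top hinge_cups 0.72 [291. 186.] 2344 [650. -71.  87.] [[503.0, -121.0, 11.0], [786.0, -7.0, 113.0]]
top hinge_cups 0.38 [330. 190.] 556 [ 618. -206.  107.] [[577.0, -238.0, 100.0], [654.0, -175.0, 112.0]]
top edge_cups 0.88 [289. 219.] 574 [536. -78. 108.] [[498.0, -108.0, 91.0], [575.0, -46.0, 115.0]]
top carton 0.57 [108. 238.] 5654 [480. 497.  82.] [[365.0, 357.0, 1.0], [600.0, 577.0, 124.0]]
top spray 0.64 [406. 192.] 758 [ 607. -421.  151.] [[579.0, -465.0, 16.0], [639.0, -404.0, 164.0]]
top wrench 0.6 [406. 259.] 362 [ 410. -446.    7.] [[325.0, -475.0, -2.0], [482.0, -419.0, 13.0]]
```

View pics/top0.png

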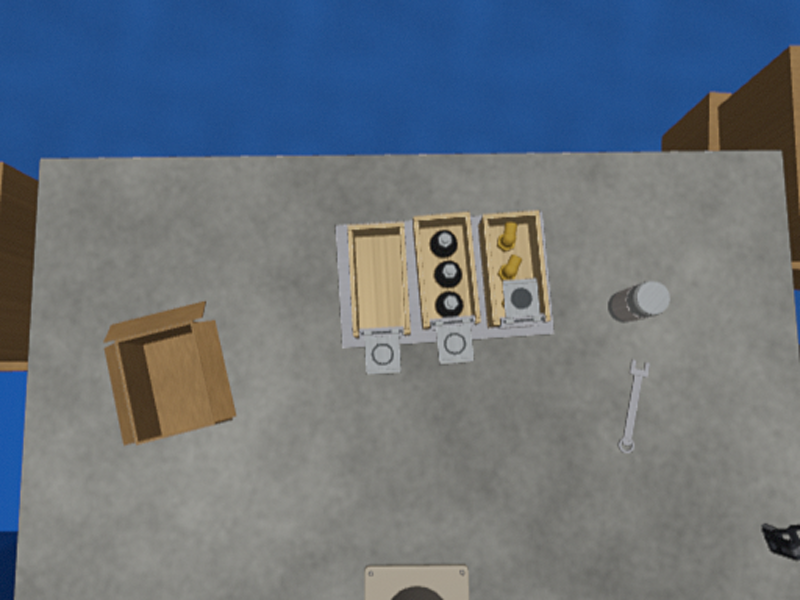

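View pics/side0.png

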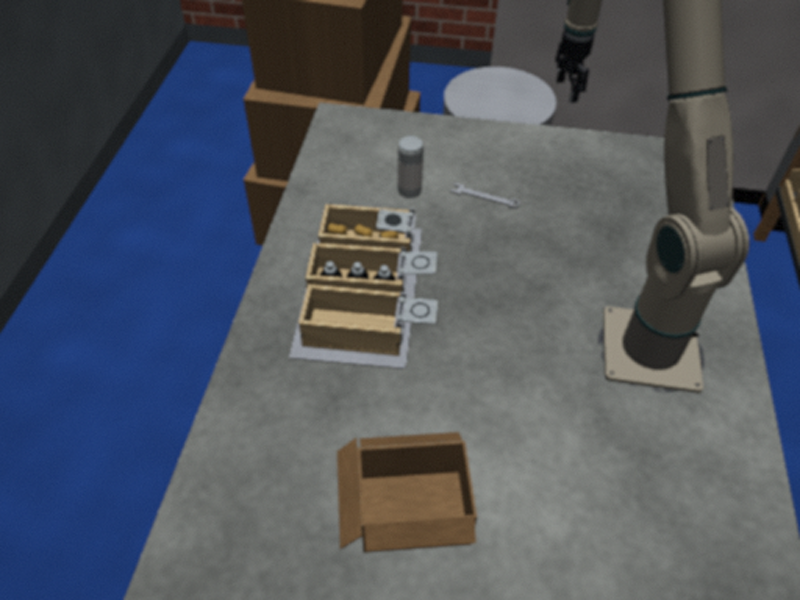

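```bash
python3 - <<'E'
from h import *
for c in("top","side"):
    im=cams.get_image(c)
    for n in("edge_cups","bin_cups","edge_empty","marker_elbows"):
      r=cams.regions_of(c,n)
      if not r: continue
      r=r[0]
      p=np.argwhere(r["pixels"])[:,::-1];w=world(im,p)
      # top surface of blade
      m=(w[:,2]>97)&(w[:,2]<118)&(w[:,0]<575)
      if n!="bin_cups":
        rect=cv2.minAreaRect(w[m][:,:2].astype(np.float32)) if m.sum()>5 else None
        print(c,n,m.sum(),np.median(w[m],0).round(1),rect, np.percentile(w[m,2],[5,25,50,75,95]).round(1))
        A=np.c_[w[m],np.ones(m.sum())]
        print(' tilt fit', np.linalg.lstsq(A[:,[0,1,3]],w[m,2],rcond=None)[0].round(3))
      else:
        m=(w[:,2]>75)&(w[:,2]<100)
        print(c,n,m.sum(),cv2.minAreaRect(w[m][:,:2].astype(np.float32)))
E
```

```text
top edge_cups 536 [535.4 -76.  108.4] ((537.5174560546875, -76.86898803710938), (79.17424774169922, 65.8786392211914), 4.174992084503174) [103.  106.2 108.4 110.6 113.5]
 tilt fit [-1.0200e-01 -4.0000e-03  1.6255e+02]
top bin_cups 689 ((678.4816284179688, -65.9388656616211), (225.00335693359375, 113.00293731689453), 4.12333869934082)
top edge_empty 545 [516.4  61.3 105.2] ((519.0958862304688, 60.308258056640625), (81.78218078613281, 65.6039047241211), 2.9711570739746094) [101.3 103.7 105.2 107.1 109.3]
 tilt fit [-2.50000e-02  0.00000e+00  1.18305e+02]
  return _methods._mean(a, axis=axis, dtype=dtype,
  ret = um.true_divide(
Traceback (most recent call last):
IndexError: index -1 is out of bounds for axis 0 with size 0
```

The side view shows the cups marker at about (420,262), sticking out with its ring up. The empty-bin marker is at (418,310) and the elbows marker is laid back at (393,220). From the top view, the cups bin sits at about (678,-66) with yaw 4.1°, the hinge near (572,-74,102) and the free edge near x 497.

The tool stays vertical, so I'll shut the fingers, touch the bead from the front, and carry it up and over along its arc.

Emit:
step_arm([
  [-200,-190,0],
  [-407,-388,0],
  [-407,-388,0],
  [-407,-388,0],
  [-407,-388,0],
  [-407,-388,0],
  [-407,-388,0],
  [-407,-388,0],
], yaw=[0.1,0.2,0.306,0.306,0.306,0.306,0.306,0.306], gripper=[-1,-1,-1,-1,-1,-1,-1,-1])

```text
clock: 2.02
eef_pos: [365.0, -293.2, 256.6]
tool_rot: [-3.141, -0.0, -1.499]
force: [0.7, -0.2, -0.5]
width: 0.1
```

Emit:
step_arm([
  [-195,-95,0],
  [-195,-95,0],
  [-195,-95,0],
  [-195,-95,0],
  [-195,-95,0],
  [-195,-95,0],
  [-195,-95,0],
  [-195,-95,0],
], yaw=[0,0,0,0,0,0,0,0], gripper=[-1,-1,-1,-1,-1,-1,-1,-1])

```text
clock: 2.68
eef_pos: [445.4, -93.7, 256.4]
tool_rot: [-3.142, -0.001, -1.498]
force: [-0.0, -0.3, 1.0]
width: -0.1
```

```bash
python3 - <<'E'
from h import *
s=ctrl.read_state();print(s["eef_pos"],s["clock"])
for c in("side","top"):
    im=cams.get_image(c);save(im,f"pics/{c}1.png",(160,90,360,270))
    np.save(f"/tmp/{c}.npy",im)
E
```

```text
[445.37837472 -93.73988551 256.39907266] 2.6833
```

View pics/side1.png

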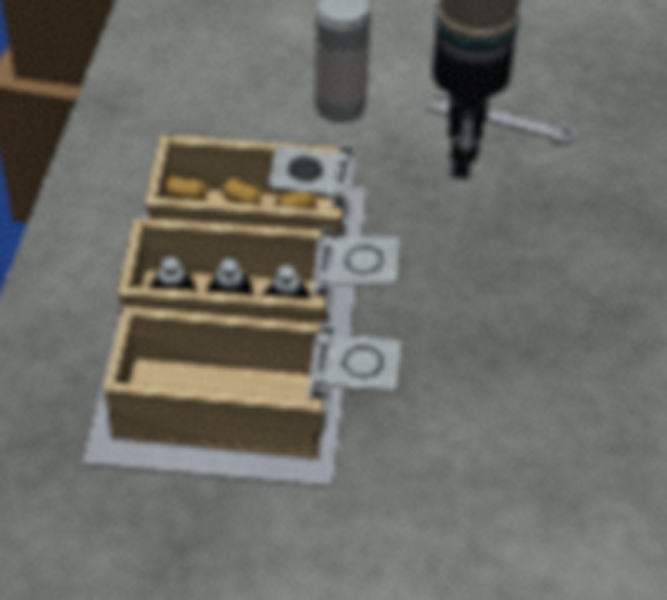

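The shut fingers hang clear in front, at crop position (460,150), with the cups marker at (365,260). I'll lower the tool in front of the bead.

Emit:
step_arm([
  [-13,-15,30],
  [-13,-15,60],
  [-13,-15,95],
  [-13,-15,120],
  [-13,-15,136],
  [-13,-15,136],
  [-13,-15,136],
  [-13,-15,136],
], yaw=[0,0,0,0,0,0,0,0], gripper=[-1,-1,-1,-1,-1,-1,-1,-1])

```text
clock: 3.45
eef_pos: [459.8, -80.9, 121.2]
tool_rot: [-3.14, -0.001, -1.501]
force: [0.2, -0.4, 0.2]
width: -0.2
```

```bash
python3 - <<'E'
from h import *
s=ctrl.read_state();print(s["eef_pos"],s["clock"],s["force"])
for c in("side","top"):
    im=cams.get_image(c);save(im,f"pics/{c}2.png",(200,120,320,210))
    w=world(im,np.argwhere(im["depth"]>0)[:,::-1])
    m=(w[:,0]>415)&(w[:,0]<530)&(w[:,1]>-115)&(w[:,1]<-40)&(w[:,2]>50)&(w[:,2]<135);v=w[m]
    for a in range(420,530,6):
        q=v[(v[:,0]>=a)&(v[:,0]<a+6)]
        if len(q): print(c,a,len(q),np.percentile(q[:,2],[10,50,90]).round(),np.percentile(q[:,1],[5,95]).round())
E
```

```text
[459.83282804 -80.93606334 121.20673785] 3.45 [ 0.24132452 -0.3568732   0.22952031]
side 450 6 [103. 113. 121.] [-75. -67.]
side 456 8 [108. 114. 124.] [-69. -65.]
side 462 6 [109. 112. 116.] [-70. -63.]
side 468 6 [102. 108. 113.] [-77. -70.]
side 498 10 [109. 112. 116.] [-89. -48.]
side 504 24 [109. 112. 115.] [-103.  -46.]
side 510 24 [109. 111. 113.] [-107.  -46.]
side 516 24 [105. 109. 113.] [-102.  -48.]
side 522 22 [105. 110. 114.] [-107.  -47.]
side 528 10 [105. 108. 110.] [-101.  -45.]
top 492 7 [110. 111. 112.] [-62. -49.]
top 498 14 [108. 111. 114.] [-65. -48.]
top 504 17 [108. 110. 113.] [-77. -48.]
top 510 28 [107. 110. 113.] [-109.  -49.]
top 516 40 [107. 109. 113.] [-107.  -48.]
top 522 46 [106. 109. 112.] [-108.  -48.]
top 528 13 [106. 109. 111.] [-106.  -69.]
```

View pics/side2.png

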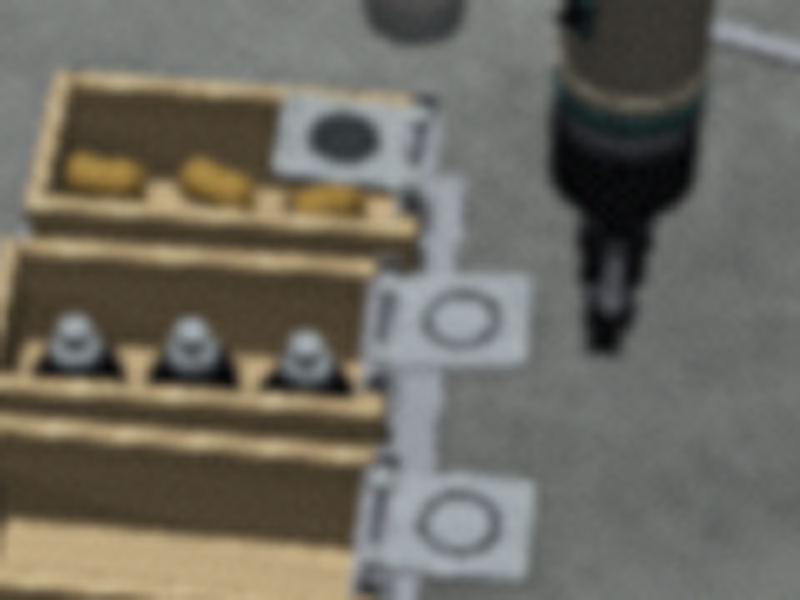

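Emit:
step_arm([
  [0,-8,0],
  [0,-15,0],
  [0,-17,0],
  [0,-18,0],
  [0,-19,0],
  [0,-20,0],
  [0,-20,0],
], yaw=[0,0,0,0,0,0,0], gripper=[-1,-1,-1,-1,-1,-1,-1])

```text
clock: 4.13
eef_pos: [479.3, -78.2, 120.3]
tool_rot: [3.141, 0.0, -1.499]
force: [-0.4, -0.2, 0.2]
width: -0.2
```

Emit:
step_arm([
  [0,-1,0],
  [0,-2,0],
  [0,-2,0],
  [0,-2,0],
], yaw=[0,0,0,0], gripper=[-1,-1,-1,-1])

```text
clock: 4.47
eef_pos: [481.3, -78.1, 120.3]
tool_rot: [-3.142, 0.0, -1.499]
force: [0.3, 0.5, -0.9]
width: 0.6
```

Emit:
step_arm([
  [0,0,5],
  [0,0,10],
  [0,-1,10],
  [0,-2,10],
  [0,-2,10],
], yaw=[0,0,0,0,0], gripper=[-1,-1,-1,-1,-1])

```text
clock: 4.88
eef_pos: [483.5, -78.0, 110.2]
tool_rot: [-3.142, 0.0, -1.499]
force: [0.2, -0.1, 0.7]
width: 0.3
```

Emit:
step_arm([
  [0,-0.5,0],
  [0,-1,-0.5],
  [0,-1.5,-1],
  [0,-2,-2],
  [0,-2.5,-3],
  [0,-3,-4],
], yaw=[0,0,0,0,0,0], gripper=[-1,-1,-1,-1,-1,-1])

```text
clock: 5.38
eef_pos: [486.4, -77.8, 114.5]
tool_rot: [-3.141, -0.0, -1.499]
force: [0.2, -0.1, 0.4]
width: -0.1
```

```bash
cat > look.py <<'E'
import sys
from h import *
tag=sys.argv[1]
s=ctrl.read_state();print(s["eef_pos"].round(1),s["clock"],s["force"].round(1))
for c in sys.argv[2:]:
    im=cams.get_image(c);save(im,f"pics/{c}{tag}.png",(200,120,320,210) if c=="side" else (230,120,350,240))
    w=world(im,np.argwhere(im["depth"]>0)[:,::-1])
    m=(w[:,0]>480)&(w[:,0]<660)&(w[:,1]>-108)&(w[:,1]<-46)&(w[:,2]>85);v=w[m]
    for a in range(486,660,9):
        q=v[(v[:,0]>=a)&(v[:,0]<a+9)]
        if len(q): print(c,a,len(q),np.percentile(q[:,2],[10,50,90]).round())
E
python3 look.py 3 side
```

```text
[486.4 -77.8 114.5] 5.3833 [ 0.2 -0.1  0.4]
side 486 44 [112. 521. 537.]
side 495 66 [112. 264. 513.]
side 504 99 [109. 262. 491.]
side 513 135 [110. 287. 430.]
side 522 69 [107. 239. 455.]
side 531 33 [103. 107. 113.]
side 540 29 [105. 107. 110.]
side 549 29 [104. 107. 111.]
side 558 33 [102. 105. 108.]
side 567 30 [ 92. 104. 108.]
side 576 30 [ 90. 102. 107.]
side 585 20 [90. 93. 96.]
```

View pics/side3.png

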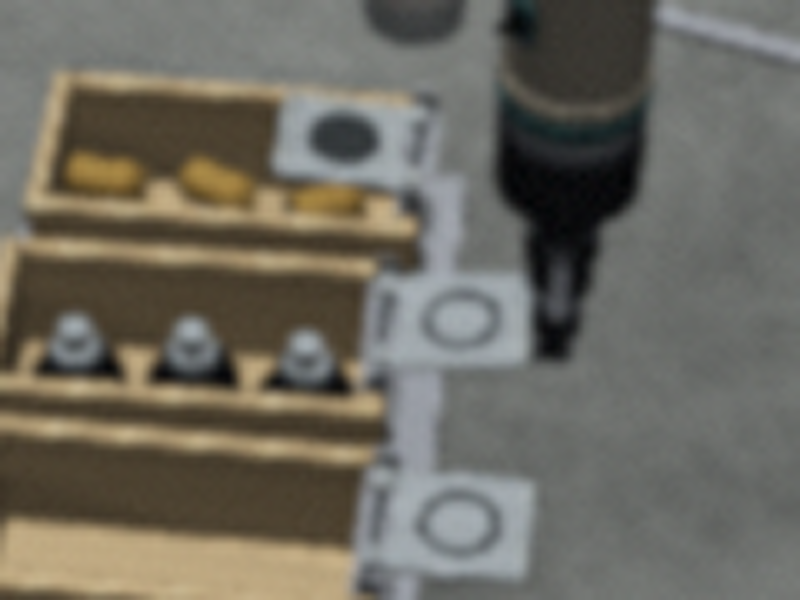

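The finger at crop position (552,340) is almost touching the bead at (530,320), so I'll keep creeping forward and up.

Emit:
step_arm([
  [0,-0.6,0],
  [0,-1.2,0],
  [0,-1.8,0],
  [0,-2.4,0],
], yaw=[0,0,0,0], gripper=[-1,-1,-1,-1])

```text
clock: 5.77
eef_pos: [488.1, -77.6, 114.2]
tool_rot: [3.14, 0.0, -1.499]
force: [-2.0, -0.3, -0.1]
width: -0.0
```

Emit:
step_arm([
  [0,-0.6,-1],
  [0,-0.8,-2.5],
  [0,-1.0,-4],
  [0,-1.2,-5.5],
  [0,-1.5,-7],
  [0,-1.7,-8],
], yaw=[0,0,0,0,0,0], gripper=[-1,-1,-1,-1,-1,-1])

```text
clock: 6.27
eef_pos: [489.3, -77.5, 122.4]
tool_rot: [3.14, 0.0, -1.499]
force: [-5.4, -0.6, 0.6]
width: 0.2
```

```bash
python3 look.py 4 side
```

```text
[489.3 -77.5 122.4] 6.2667 [-5.4 -0.6  0.6]
side 486 54 [118. 529. 546.]
side 495 59 [117. 269. 525.]
side 504 76 [119. 250. 507.]
side 513 130 [116. 300. 473.]
side 522 105 [114. 269. 462.]
side 531 32 [110. 113. 117.]
side 540 34 [106. 111. 115.]
side 549 31 [106. 109. 113.]
side 558 31 [105. 108. 112.]
side 567 27 [ 93. 105. 109.]
side 576 30 [ 91. 103. 108.]
side 585 19 [88. 92. 97.]
```

View pics/side4.png

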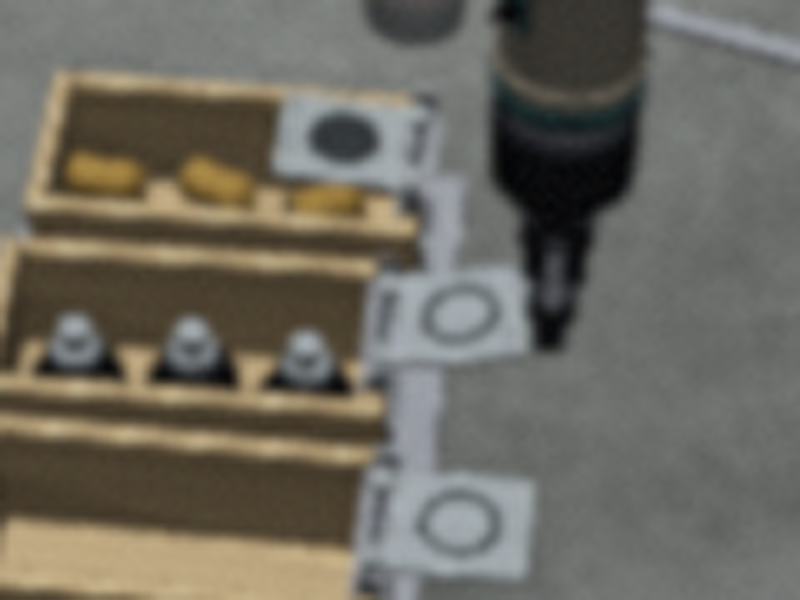

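The blade is lifting: its edge is now about 7–8 mm higher and the bin hasn't moved. I'll follow the arc with a little less preload.

Emit:
step_arm([
  [0,0.1,-1.5],
  [0,-0.3,-3],
  [0,-0.7,-4.5],
  [0,-1.1,-6],
  [0,-1.5,-7.5],
  [0,-2.0,-9],
  [0,-2.5,-10.5],
  [0,-3.0,-12],
], yaw=[0,0,0,0,0,0,0,0], gripper=[-1,-1,-1,-1,-1,-1,-1,-1])

```text
clock: 6.98
eef_pos: [492.6, -77.3, 134.4]
tool_rot: [3.14, 0.0, -1.499]
force: [-5.7, -0.6, 1.1]
width: -0.2
```

```bash
python3 look.py 5 side
```

```text
[492.6 -77.3 134.4] 6.9833 [-5.7 -0.6  1.1]
side 486 45 [123. 544. 558.]
side 495 42 [123. 529. 542.]
side 504 76 [129. 211. 522.]
side 513 110 [127. 304. 493.]
side 522 129 [125. 302. 477.]
side 531 40 [116. 122. 333.]
side 540 32 [112. 117. 122.]
side 549 31 [111. 115. 118.]
side 558 31 [108. 110. 116.]
side 567 29 [ 90. 107. 109.]
side 576 31 [ 92. 101. 107.]
side 585 18 [89. 93. 97.]
```

View pics/side5.png

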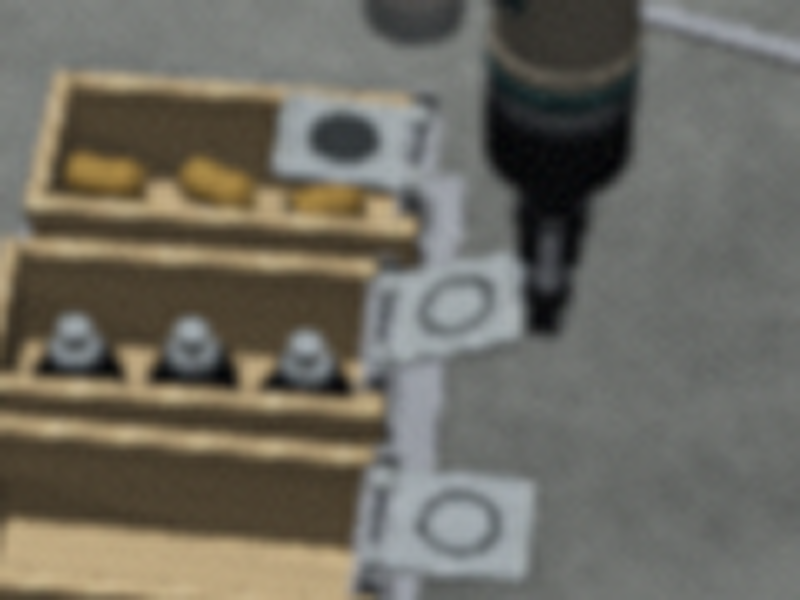

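Emit:
step_arm([
  [0,-1.0,-3],
  [0,-2.3,-6],
  [0,-3.8,-9],
  [0,-5.4,-12],
  [0,-7.3,-15],
  [0,-9.4,-18],
  [0,-11.8,-21],
  [0,-14.4,-24],
], yaw=[0,0,0,0,0,0,0,0], gripper=[-1,-1,-1,-1,-1,-1,-1,-1])

```text
clock: 7.7
eef_pos: [506.4, -76.2, 158.8]
tool_rot: [3.139, 0.0, -1.499]
force: [-8.2, -0.2, 6.1]
width: 0.1
```

```bash
python3 look.py 6 side
```

```text
[506.4 -76.2 158.8] 7.7 [-8.2 -0.2  6.1]
side 486 86 [222. 370. 588.]
side 495 53 [156. 565. 576.]
side 504 42 [150. 550. 562.]
side 513 54 [154. 271. 548.]
side 522 77 [148. 239. 527.]
side 531 133 [142. 340. 513.]
side 540 90 [133. 301. 500.]
side 549 31 [125. 130. 133.]
side 558 32 [116. 120. 125.]
side 567 29 [ 93. 111. 117.]
side 576 30 [ 91. 102. 106.]
side 585 20 [88. 93. 98.]
```

View pics/side6.png

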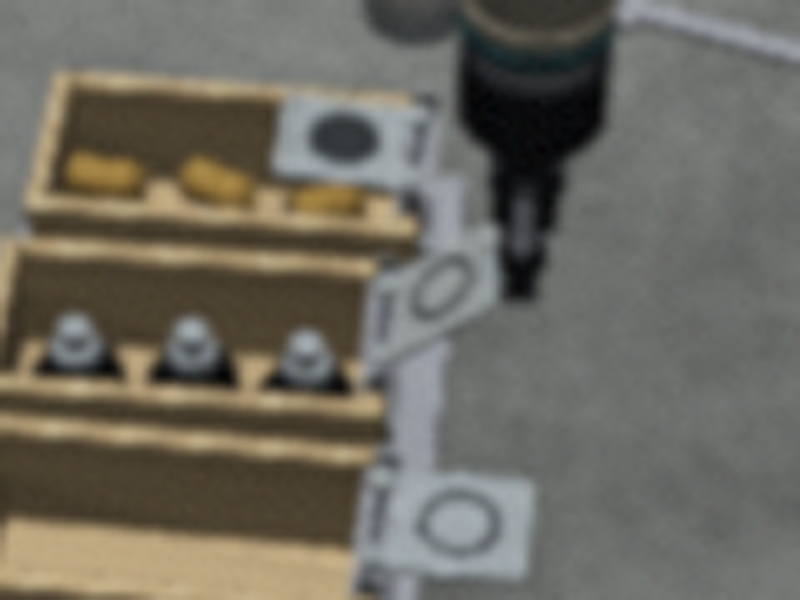

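Force on the tool is (-8,+6) N, which is partly along the blade towards the hinge. I'll lift a little more and push forward a little less.

Emit:
step_arm([
  [0,0.5,-2],
  [0,-0.8,-4.5],
  [0,-3,-7],
  [0,-5.7,-9.5],
  [0,-8.5,-12],
  [0,-11.5,-14],
  [0,-14.5,-16],
  [0,-17.5,-17.8],
], yaw=[0,0,0,0,0,0,0,0], gripper=[-1,-1,-1,-1,-1,-1,-1,-1])

```text
clock: 8.42
eef_pos: [525.4, -74.9, 176.4]
tool_rot: [3.141, 0.0, -1.499]
force: [-0.7, 0.0, 1.2]
width: -0.3
```

```bash
python3 look.py 7 side
```

```text
[525.4 -74.9 176.4] 8.4167 [-0.7  0.   1.2]
side 486 102 [303. 392. 618.]
side 495 148 [315. 398. 604.]
side 504 60 [240. 409. 597.]
side 513 57 [171. 572. 584.]
side 522 39 [167. 566. 573.]
side 531 48 [169. 438. 560.]
side 540 68 [164. 257. 542.]
side 549 122 [151. 359. 531.]
side 558 89 [133. 326. 520.]
side 567 32 [ 98. 119. 130.]
side 576 27 [ 97. 106. 113.]
side 585 22 [90. 93. 96.]
side 657 1 [98. 98. 98.]
```

View pics/side7.png

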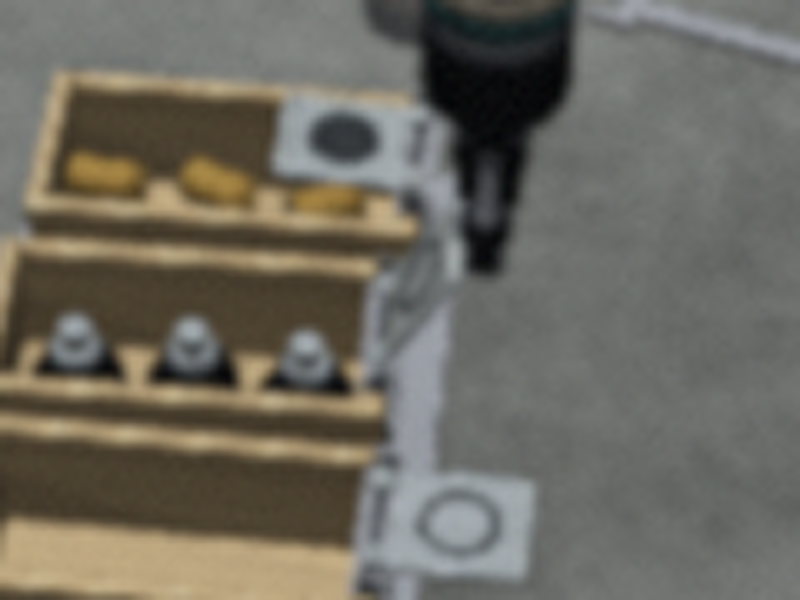

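Emit:
step_arm([
  [0,-3,-1.5],
  [0,-7,-3.5],
  [0,-11,-5.5],
  [0,-15,-7.5],
  [0,-20,-9.5],
  [0,-25,-11],
  [0,-30,-12],
  [0,-34,-12.5],
], yaw=[0,0,0,0,0,0,0,0], gripper=[-1,-1,-1,-1,-1,-1,-1,-1])

```text
clock: 9.13
eef_pos: [560.0, -72.4, 188.8]
tool_rot: [-3.141, -0.0, -1.499]
force: [-0.1, 0.6, 0.3]
width: 0.1
```

```bash
python3 look.py 8 side
```

```text
[560.  -72.4 188.8] 9.1333 [-0.1  0.6  0.3]
side 486 15 [652. 656. 662.]
side 495 17 [642. 647. 650.]
side 504 17 [632. 636. 640.]
side 513 18 [620. 626. 629.]
side 522 137 [315. 397. 613.]
side 531 90 [330. 407. 605.]
side 540 59 [235. 339. 595.]
side 549 51 [180. 577. 588.]
side 558 40 [181. 569. 576.]
side 567 77 [ 93. 191. 561.]
side 576 58 [ 95. 469. 552.]
side 585 93 [ 94. 378. 543.]
side 594 37 [314. 365. 526.]
```

View pics/side8.png

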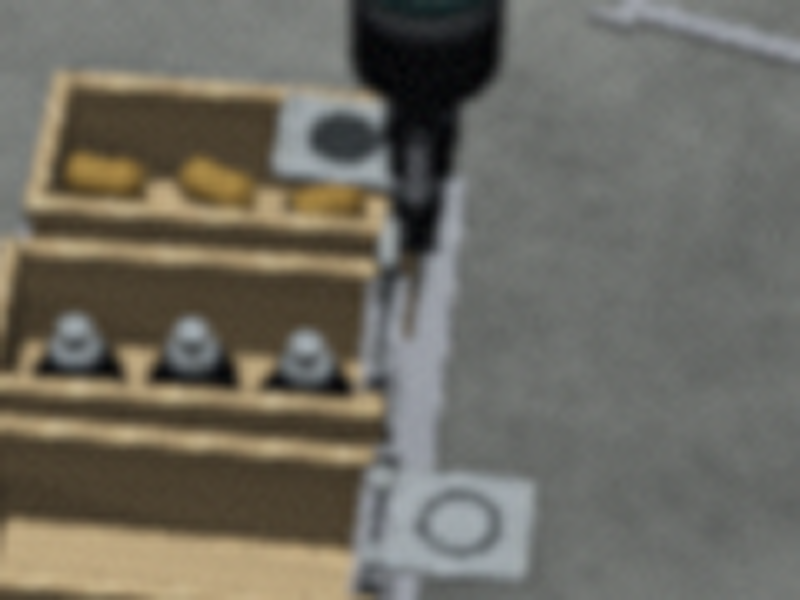

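The blade is close to upright, with the finger at crop position (418,230) on its front face. Next I'll carry it over along a circle about the hinge.

Emit:
step_arm([
  [0,-7.4,0.2],
  [0,-14.7,1.3],
  [0,-21.8,3.3],
  [0,-28.6,6.1],
  [0,-35,9.7],
  [0,-40.9,14.1],
  [0,-44.5,17.4],
  [0,-48.6,21.9],
], yaw=[0,0,0,0,0,0,0,0], gripper=[-1,-1,-1,-1,-1,-1,-1,-1])

```text
clock: 9.85
eef_pos: [608.0, -69.0, 166.2]
tool_rot: [3.141, 0.0, -1.499]
force: [-0.1, -0.4, 0.8]
width: -0.3
```

```bash
python3 look.py 9 side
```

```text
[608.  -69.  166.2] 9.85 [-0.1 -0.4  0.8]
side 486 7 [678. 680. 682.]
side 495 7 [667. 673. 676.]
side 504 10 [657. 660. 664.]
side 513 9 [624. 651. 655.]
side 522 11 [638. 641. 645.]
side 531 12 [627. 632. 635.]
side 540 12 [617. 622. 625.]
side 549 11 [609. 614. 615.]
side 558 13 [596. 601. 606.]
side 567 106 [ 92. 350. 589.]
side 576 126 [102. 348. 577.]
side 585 73 [109. 121. 572.]
side 594 85 [121. 206. 562.]
side 603 55 [133. 210. 555.]
side 612 42 [137. 205. 544.]
side 621 60 [148. 239. 531.]
side 630 53 [154. 410. 525.]
side 639 60 [290. 358. 515.]
side 648 1 [495. 495. 495.]
```

View pics/side9.png

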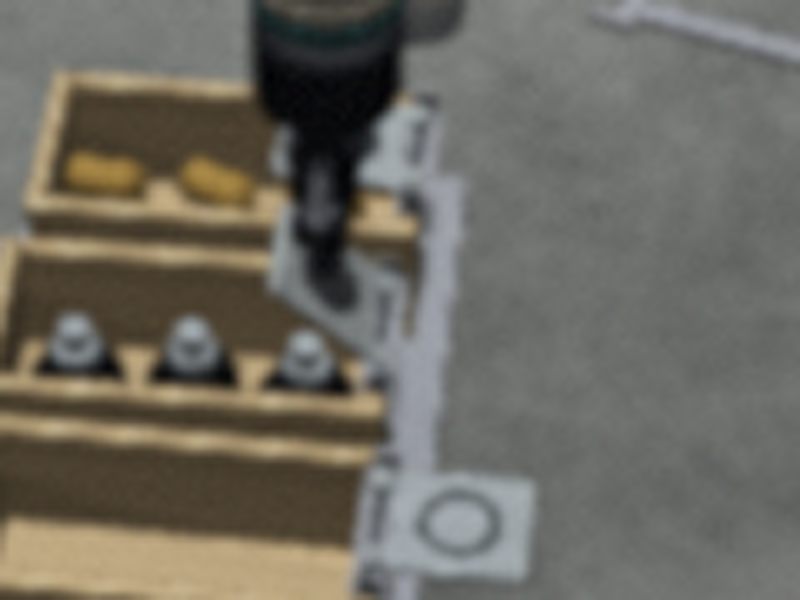

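Emit:
step_arm([
  [0,-3.6,4.9],
  [0,-6.7,10.2],
  [0,-9.2,15.8],
  [0,-10.5,20],
  [0,-11.5,24],
  [0,-12.5,27.6],
  [0,-13,31],
  [0,-13,33.5],
], yaw=[0,0,0,0,0,0,0,0], gripper=[-1,-1,-1,-1,-1,-1,-1,-1])

```text
clock: 10.57
eef_pos: [620.5, -68.1, 132.8]
tool_rot: [3.142, 0.0, -1.499]
force: [-0.3, -0.6, -0.0]
width: -0.2
```

```bash
python3 look.py 10 side
```

```text
[620.5 -68.1 132.8] 10.5667 [-0.3 -0.6 -0. ]
side 486 7 [671. 675. 681.]
side 495 7 [670. 671. 672.]
side 504 5 [652. 656. 658.]
side 513 7 [642. 646. 647.]
side 522 9 [632. 635. 641.]
side 531 9 [620. 623. 627.]
side 540 10 [609. 613. 618.]
side 549 9 [597. 603. 606.]
side 558 12 [589. 592. 597.]
side 567 33 [ 91.  95. 582.]
side 576 44 [ 94. 106. 571.]
side 585 161 [102. 314. 415.]
side 594 57 [102. 113. 550.]
side 603 79 [104. 176. 538.]
side 612 55 [110. 166. 530.]
side 621 39 [105. 510. 519.]
side 630 46 [107. 204. 504.]
side 639 49 [107. 489. 494.]
side 648 78 [108. 299. 485.]
side 657 18 [108. 315. 473.]
```

View pics/side10.png

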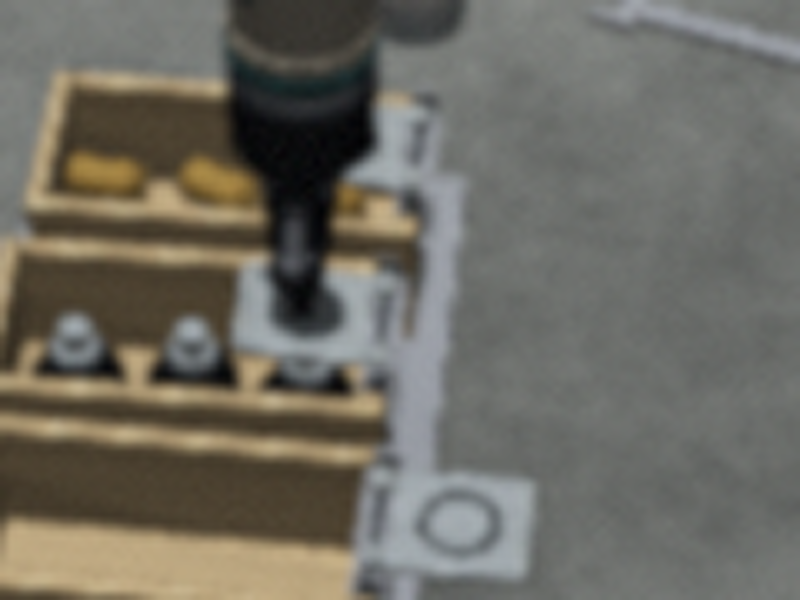

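Almost flat, with the edge about 5 mm high. I'll press down gently in small steps.

Emit:
step_arm([
  [0,-4,0],
  [0,-8,0],
  [0,-12,1],
  [0,-12,2],
  [0,-12,3],
  [0,-12,3.5],
  [0,-12,3.5],
], yaw=[0,0,0,0,0,0,0], gripper=[-1,-1,-1,-1,-1,-1,-1])

```text
clock: 11.2
eef_pos: [632.2, -67.3, 129.5]
tool_rot: [3.141, 0.0, -1.499]
force: [-0.6, 0.2, -0.2]
width: -0.1
```

Emit:
step_arm([
  [0,0,0.5],
  [0,0,1],
  [0,0,1.5],
  [0,0,1.5],
], yaw=[0,0,0,0], gripper=[-1,-1,-1,-1])

```text
clock: 11.53
eef_pos: [632.3, -67.3, 129.0]
tool_rot: [3.141, 0.0, -1.499]
force: [-1.6, 0.2, 5.6]
width: 0.1
```

The tool stopped at z 129 with 5.6 N at about 60 mm from the pin. That is well over the hinge's 0.06 N m, so the blade is on its stop. I'll retreat straight up, then back away.

Emit:
step_arm([
  [0,0,-5],
  [0,0,-20],
  [0,0,-50],
  [0,0,-90],
  [0,0,-120],
  [0,0,-140],
  [0,0,-140],
  [0,0,-140],
], yaw=[0,0,0,0,0,0,0,0], gripper=[-1,-1,-1,-1,-1,-1,-1,-1])

```text
clock: 12.2
eef_pos: [633.0, -67.3, 269.7]
tool_rot: [-3.139, -0.0, -1.499]
force: [-1.0, -0.1, 0.7]
width: -0.1
```

Emit:
step_arm([
  [40,40,0],
  [80,80,0],
  [120,120,0],
  [170,150,0],
  [220,160,0],
  [220,160,0],
  [220,160,0],
  [220,160,0],
], yaw=[0,0,0,0,0,0,0,0], gripper=[-1,-1,-1,-1,-1,-1,-1,-1])

```text
clock: 12.87
eef_pos: [483.8, -305.4, 266.8]
tool_rot: [3.137, -0.003, -1.51]
force: [-0.1, -0.3, 0.4]
width: 0.0
```

```bash
python3 - <<'E'
from h import *
s=ctrl.read_state();print(s["eef_pos"].round(1),s["clock"],s["force"].round(1))
for c in("side","top"):
    im=cams.get_image(c);save(im,f"pics/{c}11.png",(190,110,340,230) if c=="side" else (200,120,440,290))
    w=world(im,np.argwhere(im["depth"]>0)[:,::-1])
    m=(w[:,0]>585)&(w[:,0]<645)&(w[:,1]>-97)&(w[:,1]<-45)&(w[:,2]>85)&(w[:,2]<140);v=w[m]
    print(c,len(v),np.median(v,0).round(1),np.linalg.lstsq(np.c_[v[:,:2],np.ones(len(v))],v[:,2],rcond=None)[0].round(3))
    m=(w[:,0]>590)&(w[:,0]<650)&(w[:,1]>-230)&(w[:,1]<-185)&(w[:,2]>85)&(w[:,2]<140);v=w[m]
    print(' elbows ref',len(v),np.median(v,0).round(1),np.linalg.lstsq(np.c_[v[:,:2],np.ones(len(v))],v[:,2],rcond=None)[0].round(3))
    for n in("bin_cups","bin_empty","bin_elbows"):
        r=cams.regions_of(c,n)
        if r and c=="top":
            q=world(im,np.argwhere(r[0]["pixels"])[:,::-1]);q=q[(q[:,2]>75)&(q[:,2]<100)]
            print(n,cv2.minAreaRect(q[:,:2].astype(np.float32)))
E
```

```text
[ 483.8 -305.4  266.8] 12.8667 [-0.1 -0.3  0.4]
side 188 [614.2 -70.  104.5] [8.0000e-02 2.2000e-02 5.6226e+01]
 elbows ref 128 [ 619.2 -205.7  107.1] [7.2000e-02 2.5000e-02 6.7241e+01]
top 339 [614.6 -71.1 104.9] [1.000e-02 1.100e-02 9.941e+01]
 elbows ref 296 [ 618.7 -206.9  107.4] [6.8000e-02 1.8000e-02 6.9016e+01]
bin_cups ((678.0811157226562, -66.0877914428711), (226.4554901123047, 112.28498077392578), 4.449852466583252)
bin_empty ((630.71923828125, 66.09344482421875), (285.55621337890625, 112.24461364746094), 2.7806098461151123)
bin_elbows ((680.0338134765625, -202.00692749023438), (226.65945434570312, 113.11762237548828), 3.9216420650482178)
```

View pics/side11.png

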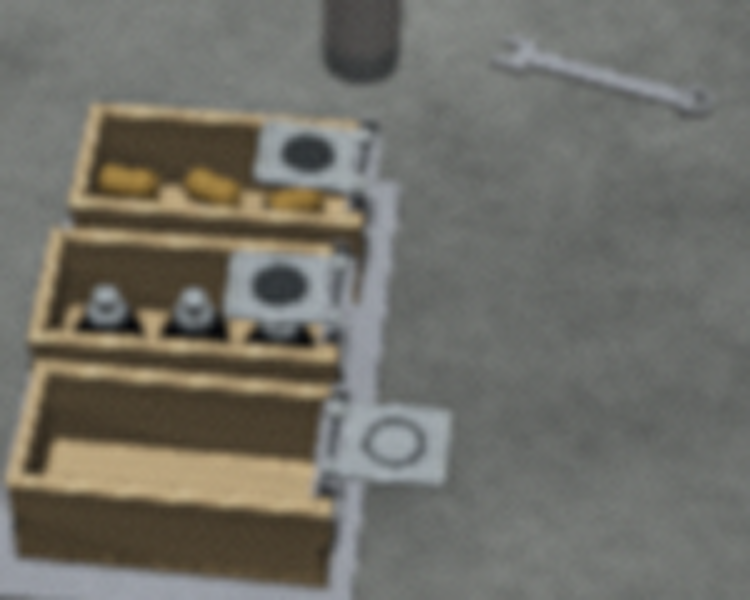

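View pics/top11.png

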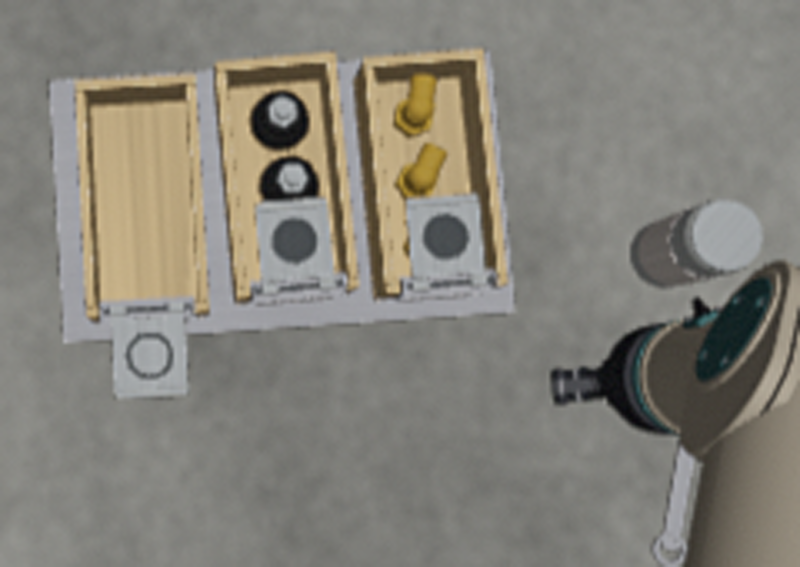

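The cups marker lies flat with its disc up, at (280,285) in the side view and (295,240) in the top view. The bins are in place and the other two markers are unchanged. I'll let the arm settle and hand in.

Emit:
step_arm([
  [0,0,0],
  [0,0,0],
  [0,0,0],
  [0,0,0],
], yaw=[0,0,0,0], gripper=[-1,-1,-1,-1])

```text
clock: 13.6
eef_pos: [488.8, -298.0, 268.3]
tool_rot: [-3.141, -0.0, -1.499]
force: [-0.0, 0.5, 1.1]
width: -0.1
```

```bash
python3 -c "
from cell import ctrl
s=ctrl.read_state();print(s['clock'],s['force'],s['eef_pos']);print(ctrl.finish_job())"
```

```text
13.6 [-0.01621444  0.45109456  1.13194713] [ 488.78004517 -298.04008895  268.28045357]
the job is handed in; nothing more can be done
None
```

The suction-cup bin's marker now lies flat back over the bin with its solid disc up, and the job was handed in at 13.6 s.

**How it was done:** I lifted the marker by its front bead with the shut fingertips, then pushed it up and over its hinge. At the end I pressed it lightly onto its stop, at about 5.6 N. The highest reading at the end of any move was about 10 N, when I was briefly pushing partly along the blade; I corrected that on the next move.

**Final checks:**
- **Cups marker:** it is level by the top camera, with the blade at about z 105. The side camera's fit shows a slope of about 0.08, but it shows nearly the same on the elbows marker I never touched, so I put that down to measurement error. The top camera also shows about 0.07 on the elbows marker.
- **Cups bin:** its centre is within 1 mm of where it was. The bin angle read 4.4° against 4.1° before, which is within measurement noise.
- **Other markers and bench:** in the pictures, the empty and elbows markers, the stock, the spray can and the wrench look as they did before. I did not measure these separately, and the carton was outside the final pictures.
- **Robot:** the arm stands clear of everything, with no contact force beyond sensor noise.

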